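# Shut the test kiln and start its glaze programme

## Robot

A 7-joint arm with a two-finger parallel gripper is mounted at the origin on the work surface; the furniture and walls round the work are solid. World frame = base frame: x ahead of the robot, y to its left, z up, the work surface at z = 0. Lengths are in m, angles in rad, forces in N, time in s.
With the tool pointing down it reaches from about 0.4 to 0.875 m from the base axis. Payload 6.5 kg.
Tool frame: the origin (TCP) lies at the very end of the fingers, on their centre line; the grasp point (between the pads) lies 19 mm behind it; z points along the fingers, y is the line along which they close (so a half turn about z gives the same grasp; the last joint's range is limited). The gripper opens to 88 mm and grips with 3 to 60 N. Pads are 18 mm wide; open, the fingers measure 123 mm over their backs; the gripper's body (75 mm by 187 mm) begins 45 mm behind the grasp point.
Start: joints at [1.056, 0.536, -0.004, 1.538, 0.003, 1.067, -0.071], TCP at [0.282, -0.586, 0.239] pointing down, gripper open.
Joint ranges: [-2.7, 2.7], [-0.37, 2.16], [-1.27, 1.26], [0.24, 2.4], [-1.31, 4.45], [0.19, 1.91], [-2.76, 2.76]. Speed limits (rad/s): [2.39, 2.39, 3.14, 3.14, 3.14, 3.14, 3.14].

## Interface

Orientations are given as a 3x3 rotation matrix whose columns are the frame's x, y, z axes.
In Python, from workcell import ctrl, eyes gives the robot as it stands.
- The arm moves only by the tool jog_arm, never from a script. Its argument "deltas" is a list of rows, each a list of 3 entries, a list of its own where there are three numbers: the opening, from 0 (shut) to 1 (fully open), then the shift along the world's x, y, z in cm, then the turn about the world's z in degrees. In form: [[grip, [tx, ty, tz], twist], ...]. A call has 1 to 20 rows; each row shifts and turns the commanded pose from where the row before left it; what a row does not reach is not made up. A row lasts 1/12 s, in which the tool goes at most 41.7 mm and 7.16 degrees, less where a joint would pass 70% of its speed; a pose out of reach is approached as far as the arm can. A call with a gripper value outside its range is refused whole. The fingers move at their own pace and stop on an object; "squeeze" is the grip in N (left out, the last holds). Time passes only in rows, so rows that do not move let the fingers close. It gives the time, the measured TCP pose, the force, the opening and the grip force at its end, in the units of the state.
- ctrl.state(): the state, without advancing time (a new reading comes with each control period).
- eyes.read_camera(name): name is "scene" or "side" or "wrist"; returns a dict with "img" (384x512x3 uint8, red, green, blue), "range_z" (384x512 float32, m along the optical axis (not along the pixel's ray), 0 where there is no reading), "camera_matrix" (3x3 intrinsics, pixels), "xyz" and "attitude" of the camera in the world. Camera axes: x right, y down, z forward; pixel columns grow to the right and rows downward; lengths in m; the calibration is good to about 2 mm. The wrist camera is an equidistant fisheye: a pixel r from the principal point sees the ray r / f radians off the axis. A picture is of the moment at which its call begins.
- ctrl.finish_job(): hands the job in; it is judged then, once.
The state is a dict: "t": time; "joints": joint angles; "qd": joint speeds; "effort": joint torques, N m; "eef_pos": TCP position; "eef_rot": TCP orientation; "wrist_force": force on the tool from outside, world axes, zero at the start; "wrist_torque": the same for the moment, N m; "grip_width": opening from 0.0 (shut) to 1.0 (fully open); "finger_force": force on a finger pad.
Only numpy, scipy, OpenCV 4.12 (cv2) and the standard library are available. Lean on these libraries where they do the work, as an engineer would, in place of code of your own. Each camera call takes 0.05 s, during which the arm holds its last target. There are 200 camera calls.

## Task

The small test kiln is packed and ready. Using only your fingertips, ease its open lid down until it is fully shut; then on the grey control console push the dashed half of the black rocker down to switch it on, tap the blue programme key, and last of all tap the green start key. Touch each of these lightly and in that order, press no other key, and do not lift, shift or knock over anything on the table.

Things in the scene. Friction and masses are not known exactly. Their poses are not given: they have to be found in the camera images.
- kiln: bench-top test kiln, 210 x 210 mm, 138 mm high to the rim, bright metal jacket with dark corner posts and a white firebrick chamber holding small clay pieces; it stands firm. Origin: centre of its underside on the table; x points from its front to its hinged back, y to its left, z up
- kiln_lid (a joint): angle of the kiln's lid in rad: 0 fully shut on the rim (a dead stop), 0.95 wide open; it starts between 0.5 and 0.8. The hinge is stiff, so the lid stays wherever it is left, and 2 to 6 N pressed down on its top moves it
- lid_hinge (a point): middle of the lid's hinge axis, 140 mm above the table at the back of the kiln (112 mm behind its centre); the axis runs along the kiln's y; the frame has the kiln's axes
- lid_front (a point): middle of the lid's flat metal top, 170 mm from the hinge axis, 47 mm in from the front edge. The frame turns with the lid: z out of the top face, x towards the hinge. The lid is 210 x 210 mm; its top face is 28 mm above the plane of the hinge axis, so 168 mm above the table when shut. A dark wooden bar handle stands 24 mm out from the front edge, below the top face
- console: loose grey kiln console, 1.3 kg, 270 mm wide (y), 180 mm deep (x); its black panel rises away from the front at 12 degrees, its centre 62 mm above the table. Seen from the front: near row, left to right, white, blue, yellow, green key; far row dark display, red key, black rocker. Origin: centre of its underside; x front to back, y to its left, z up
- rocker (a joint): angle of the main rocker switch in rad: 0 off (the far half, marked with a white dash, stands up; the near half, with a white ring, is down), 0.30 on (far half down); counted as on beyond 0.25. It stays where it is left; about 3 N on the far half tips it. Black, 58 mm long up the slope, 32 mm wide
- rocker_on_half (a point): point on the face of the rocker's far half, 20 mm from its pivot. When off, this half slopes 0.30 rad up from the panel towards the back and the point is 11 mm above the panel; when on, 5 mm. Its frame turns with the rocker (z leans 0.15 rad back from that face's normal, so take the panel's slope from the console). It is pressed square into the panel
- blue_key (a joint): its travel in m: 0 up, 0.005 fully down, counted as pressed beyond 0.0035. Sprung: 1.2 N starts it, 4.2 N holds it fully down; it comes up again by itself. Blue square key, 26 x 26 mm, marked with two small cone outlines, second from the left in the near row (the glaze programme)
- blue_key_top (a point): centre of the blue key's top face, which stands 9 mm proud of the panel when up; its z axis points out of the panel (the pressing direction is -z), x up the slope, y to the left. The clear gap to the next key's cap is 29 mm along y
- start_key (a joint): its travel in m: 0 up, 0.005 fully down, counted as pressed beyond 0.0035. Sprung: 1.2 N starts it, 4.2 N holds it fully down; it comes up again by itself. Green square key, 26 x 26 mm, marked with a white triangle, at the right end of the near row (start)
- start_key_top (a point): centre of the green start key's top face, which stands 9 mm proud of the panel when up; its z axis points out of the panel (the pressing direction is -z), x up the slope, y to the left. The clear gap to the next key's cap is 29 mm along y
- white_key (a joint): its travel in m: 0 up, 0.005 fully down, counted as pressed beyond 0.0035. Sprung: 1.2 N starts it, 4.2 N holds it fully down; it comes up again by itself. White square key, 26 x 26 mm, marked with one cone outline, at the left end of the near row; not to be pressed
- yellow_key (a joint): its travel in m: 0 up, 0.005 fully down, counted as pressed beyond 0.0035. Sprung: 1.2 N starts it, 4.2 N holds it fully down; it comes up again by itself. Yellow square key, 26 x 26 mm, marked with three cone outlines, third from the left in the near row; not to be pressed
- stop_key (a joint): its travel in m: 0 up, 0.005 fully down, counted as pressed beyond 0.0035. Sprung: 1.2 N starts it, 4.2 N holds it fully down; it comes up again by itself. Red square key, 26 x 26 mm, marked with a white square, in the far row between display and rocker, 60 mm to the left of the rocker (stop); not to be pressed
- bead_bowl: loose dark green-blue bowl of beads, 128 mm wide, 64 mm high, a bystander; origin: centre of its underside (so for all the bystanders)
- ball_pot: loose closed brown clay ball, 72 mm wide, 65 mm high, a bystander
- mushroom: loose brown clay mushroom, 64 mm wide, 60 mm high, a bystander
- ring_cutter: loose tin ring cutter, 69 mm wide, 31 mm high, a bystander
- snail: loose brown clay snail, 16 x 79 mm, 38 mm high, a bystander

How it is judged:
By the outcome, as a careful person would: the job done as asked, in the order asked, and still so for the second after the job is handed in, with the robot touching nothing.
It also fails if it takes over 64 s, if anything falls off the work surface, if the arm or the gripper's body presses on something with over 40 N, if the wrist force passes 120 N, or if a joint passes its speed limit or range.

## Working session

There is one attempt and no reset: what is moved stays moved. The work goes in short steps, Python scripts to look and compute and a tool call to move; the robot and the scene stay as the last step left them, time stands still between calls to the robot, and variables do not carry over. Pictures are saved under pics/ and viewed, at most 10 in all, crops included, and the job is handed in when it is done.

Besides the shell and the picture viewer there is one more tool, called after ">>>" as name([rows], argument=value, ...), one row to a line, values as JSON. jog_arm: Moves the arm, as the interface text tells. Its arguments: {"type":"object","properties":{"deltas":{"type":"array","items":{"type":"array"}},"squeeze":{"type":"number"}},"required":["deltas"]}

```bash
mkdir -p pics
cat > h.py <<'E'
import numpy as np, cv2
from workcell import ctrl, eyes
def grab(n):
    c=eyes.read_camera(n); np.savez('/tmp/%s.npz'%n,**c); return c
def world(c,u,v):
    K=np.array(c['camera_matrix']);d=c['range_z'][v,u]
    p=np.stack([(u-K[0,2])/K[0,0]*d,(v-K[1,2])/K[1,1]*d,d],-1)
    return p@np.array(c['attitude']).T+np.array(c['xyz'])
def cloud(c):
    v,u=np.mgrid[:384,:512]; return world(c,u,v)
E
python3 - <<'E'
from h import *
a=grab('scene');b=grab('side')
for n,c in(('scene',a),('side',b)):
    cv2.imwrite('pics/%s1.png'%n,cv2.resize(c['img'][:,:,::-1],(800,600)));print(n,c['xyz'],np.round(c['attitude'],2).tolist())
print(ctrl.state())
E
```

```text
scene [0.06538543 0.81728012 1.05054056] [[-0.88, -0.32, 0.34], [-0.47, 0.62, -0.62], [-0.02, -0.71, -0.7]]
side [ 0.26751505 -1.27671538  0.92036354] [[0.98, -0.12, 0.17], [-0.2, -0.5, 0.84], [-0.02, -0.86, -0.51]]
{'t': 0.1, 'joints': array([ 1.05581471,  0.53705859, -0.00439788,  1.53872917,  0.00261074,
        1.06731608, -0.07121684]), 'qd': array([-0.00131382, -0.00120961,  0.00085267, -0.0023003 , -0.00122556,
       -0.00051214,  0.00059041]), 'effort': array([ 2.77518899e-03, -5.72079849e+01,  9.93739218e-01, -2.52230430e+01,
       -5.62283630e-02,  1.33966736e-02,  8.34411367e-05]), 'eef_pos': array([ 0.28174637, -0.58517028,  0.23796531]), 'eef_rot': array([[ 9.00965515e-01,  4.33890004e-01, -7.78361125e-04],
       [ 4.33890679e-01, -9.00964604e-01,  1.28918048e-03],
       [-1.41913297e-04, -1.49923079e-03, -9.99998866e-01]]), 'wrist_force': array([-0.69336077, -0.66504822,  0.25402498]), 'wrist_torque': array([-0.01601179, -0.01036366, -0.01938712]), 'finger_force': 0.0, 'grip_width': 0.999722943050621}
```

View pics/scene1.png

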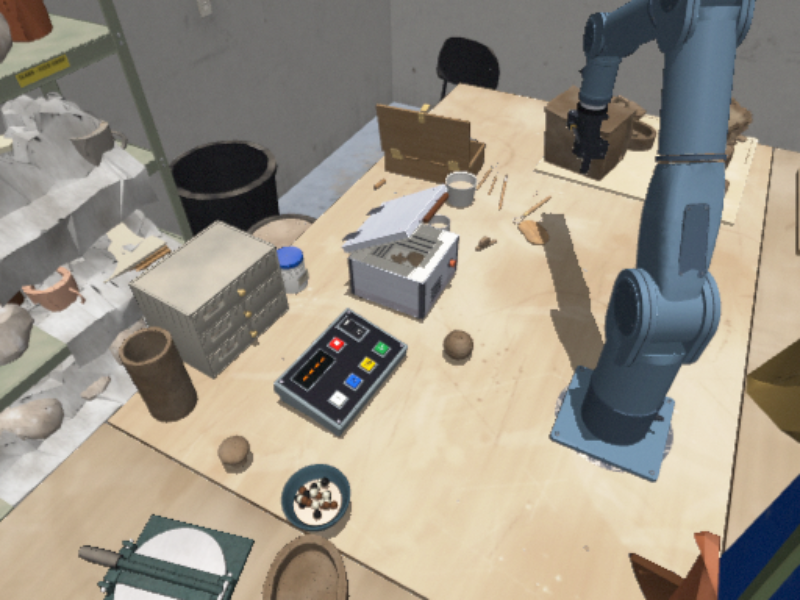

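View pics/side1.png

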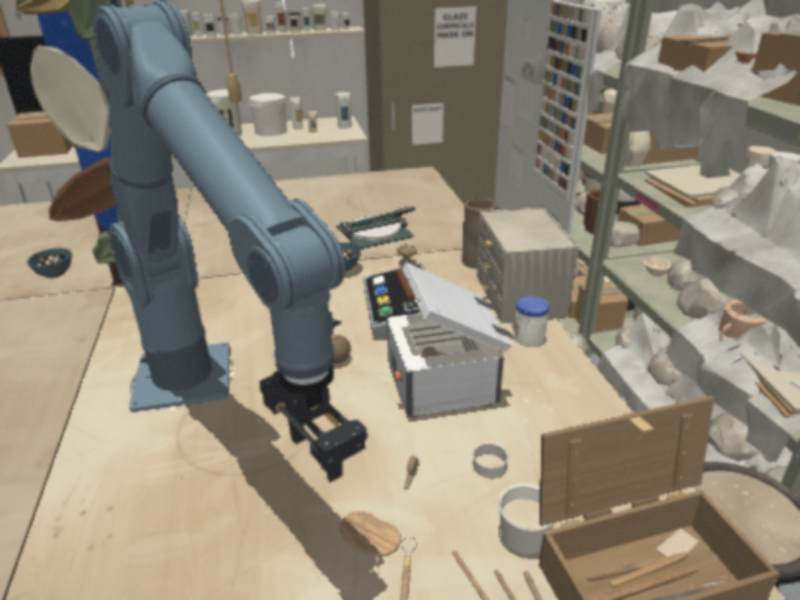

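Scene shows the console near (340,370), its keys in the near row facing the robot. The kiln is at (405,250) with the lid half open, handle at (435,207). Side view shows the lid sloping down to the hinge at far right (500,340).

Run:
```python
from h import *
c=dict(np.load('/tmp/scene.npz'));P=cloud(c);hsv=cv2.cvtColor(c['img'],cv2.COLOR_RGB2HSV)
for n,(u,v) in dict(white=(338,399),blue=(354,381),yellow=(369,365),green=(382,348),red=(337,344),rock=(352,325),disp=(314,369)).items():
    u=int(u*.64);v=int(v*.64)
    if n in('rock','disp'): print(n,c['img'][v,u],P[v,u].round(4));continue
    s=np.zeros((384,512),bool);s[v-9:v+10,u-10:u+11]=1
    h=hsv[v,u].astype(int)
    m=s&(abs(hsv[...,0].astype(int)-h[0])<12)&(hsv[...,1]>110)&(hsv[...,2]>70) if n!='white' else s&(hsv[...,1]<60)&(hsv[...,2]>140)
    q=P[m];print(n,h,m.sum(),np.median(q,0).round(4),((np.percentile(q,3,0)+np.percentile(q,97,0))/2).round(4))
# panel plane points
box=(P[...,2]>.02)
# lid top from scene
for n,(u0,u1,v0,v1) in dict(scene=(370,425,205,235)).items():
    q=P[int(v0*.64):int(v1*.64),int(u0*.64):int(u1*.64)].reshape(-1,3);m=q.mean(0);print('lid',m)
    # robust plane
    best=0;rng=np.random.default_rng(0)
    for _ in range(300):
        t=q[rng.choice(len(q),3,0)];nn=np.cross(t[1]-t[0],t[2]-t[0]);L=np.linalg.norm(nn)
        if L<1e-5: continue
        nn/=L;k=abs((q-t[0])@nn)<.002
        if k.sum()>best:best=k.sum();B=k
    m=q[B].mean(0);nn=np.linalg.svd(q[B]-m)[2][2];nn*=np.sign(nn[2]);print(best,len(q),m,nn,'ang',np.arccos(nn[2]))
    inl=(abs((P-m)@nn)<.004)&(np.linalg.norm(P-m,axis=-1)<.22)
    _,lab,st,_=cv2.connectedComponentsWithStats(inl.astype(np.uint8));L=lab[int(220*.64),int(395*.64)];M=lab==L
    Q=P[M];h=nn[:2]/np.linalg.norm(nn[:2]) # horizontal dir of normal = towards hinge
    X=np.array([-h[0]*0,0,0]);xk=np.array([h[0],h[1],0]);
    yk=np.cross([0,0,1],xk);xl=np.cross(yk,nn)
    print('xk(front->back?)',xk,'yaw',np.arctan2(xk[1],xk[0]),'n',M.sum())
    a=Q@xl;b=Q@yk;print('along',np.percentile(a,[1,99]),'across',np.percentile(b,[1,99]))
    for A in np.percentile(a,[1,50,99]):
        print(A*xl+np.median(b)*yk+(m@nn)*nn)
    ov=c['img'].copy();ov[M]=[255,0,0];cv2.imwrite('pics/lid.png',cv2.resize(ov[90:290,160:310,::-1],None,fx=4,fy=3))
# kiln rim points / white brick
```

```text
white [ 30   1 252] 96 [0.5271 0.2591 0.0576] [0.5185 0.2452 0.0541]
blue [109 204 199] 57 [0.5236 0.2037 0.0603] [0.5254 0.2008 0.0593]
yellow [ 25 240 224] 52 [0.5197 0.1475 0.0601] [0.5201 0.1447 0.0598]
green [ 69 101 210] 39 [0.5156 0.0932 0.06  ] [0.5162 0.0897 0.0582]
red [ 13   7 252] 3 [0.6088 0.1877 0.0762] [0.6056 0.1646 0.0749]
rock [40 44 46] [0.6043 0.0746 0.0742]
disp [75 42 22] [0.6142 0.2234 0.0712]
lid [ 0.60970874 -0.16083288  0.22485247]
512 684 [ 0.613009   -0.15278385  0.23090926] [ 0.52588776 -0.00209728  0.85055139] ang 0.5537634417546812
xk(front->back?) [ 0.99999205 -0.00398804  0.        ] yaw -0.003988048255836787 n 983
along [0.31003637 0.53068053] across [-0.27255804 -0.06493879]
[ 0.53605673 -0.15973857  0.27847096]
[ 0.61894911 -0.16006915  0.22721858]
[ 0.72372443 -0.160487    0.16243597]
```

View pics/lid.png

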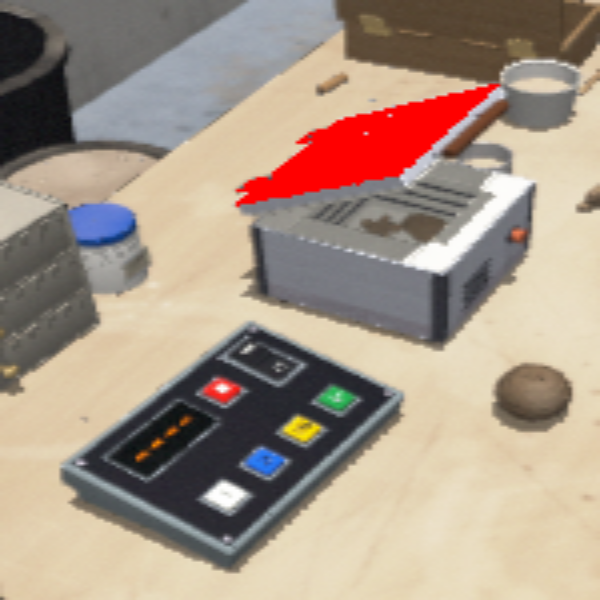

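Red mask is exactly the lid's top face: angle ≈0.55 rad, hinge ≈(0.706, −0.167, 0.140), consistent with the given 140 mm. Moving over the lid_front point with fingers shut.

>>> jog_arm([
  [0,[0,0,4],0],
  [0,[0,0,4],0],
  [0,[2.1,3.0,0.1],-1.8],
  [0,[2.1,3.0,0.1],-1.8],
  [0,[2.1,3.0,0.1],-1.8],
  [0,[2.1,3.0,0.1],-1.8],
  [0,[2.1,3.0,0.1],-1.8],
  [0,[2.1,3.0,0.1],-1.8],
  [0,[2.1,3.0,0.1],-1.8],
  [0,[2.1,3.0,0.1],-1.8],
  [0,[2.1,3.0,0.1],-1.8],
  [0,[2.1,3.0,0.1],-1.8],
  [0,[2.1,3.0,0.1],-1.8],
  [0,[2.1,3.0,0.1],-1.8],
  [0,[2.1,3.0,0.1],-1.8],
  [0,[2.1,3.0,0.1],-1.8],
  [0,[0,0,0],0],
], squeeze=10)

```text
t: 1.52
eef_pos: [0.5797, -0.1564, 0.3323]
eef_rot: [[1.0, 0.019, 0.002], [0.019, -1.0, 0.005], [0.002, -0.005, -1.0]]
wrist_force: [-0.2, 2.0, -0.5]
grip_width: 0.007
finger_force: 0.0
```

>>> jog_arm([
  [0,[0,0,-2],0],
  [0,[0,0,-2],0],
  [0,[0,0,-2],0],
  [0,[0,0,-1],0],
  [0,[0,0,-0.3],0],
  [0,[-0.2,0,-0.3],0],
  [0,[-0.2,0,-0.3],0],
  [0,[-0.2,0,-0.3],0],
])

```text
t: 2.18
eef_pos: [0.5705, -0.1657, 0.2517]
eef_rot: [[1.0, 0.009, 0.002], [0.009, -1.0, -0.0], [0.002, 0.0, -1.0]]
wrist_force: [-0.3, 0.8, 1.8]
grip_width: 0.003
finger_force: 0.8
```

>>> jog_arm([
  [0,[-0.2,0,-0.3],0],
  [0,[-0.2,0,-0.3],0],
  [0,[-0.2,0,-0.3],0],
  [0,[-0.2,0,-0.3],0],
  [0,[-0.15,0,-0.3],0],
  [0,[-0.15,0,-0.3],0],
  [0,[-0.15,0,-0.3],0],
  [0,[-0.15,0,-0.3],0],
  [0,[-0.1,0,-0.3],0],
  [0,[-0.1,0,-0.3],0],
  [0,[-0.1,0,-0.3],0],
  [0,[-0.1,0,-0.3],0],
  [0,[-0.1,0,-0.3],0],
  [0,[-0.1,0,-0.3],0],
  [0,[-0.1,0,-0.3],0],
  [0,[-0.1,0,-0.3],0],
])

```text
t: 3.52
eef_pos: [0.5479, -0.1656, 0.2024]
eef_rot: [[1.0, 0.009, -0.0], [0.009, -1.0, 0.0], [-0.0, -0.0, -1.0]]
wrist_force: [0.4, 0.3, 0.6]
grip_width: 0.008
finger_force: 0.5
```

```bash
cat >> h.py <<'E'
def lidfit(c):
    P=cloud(c);k=(P[...,0]>.5)&(P[...,0]<.70)&(P[...,1]>-.25)&(P[...,1]<-.08)&(P[...,2]>.15)&(P[...,2]<.30);q=P[k]
    hsv=cv2.cvtColor(c['img'],cv2.COLOR_RGB2HSV)[k];best=0;rng=np.random.default_rng(0)
    for _ in range(500):
        t=q[rng.choice(len(q),3,0)];n=np.cross(t[1]-t[0],t[2]-t[0]);n/=np.linalg.norm(n)+1e-12
        if abs(n[1])>.1: continue
        s=(abs((q-t[0])@n)<.002).sum()
        if s>best: best=s;N=n*np.sign(n[2]);m=t[0]
    b=abs((q-m)@N)<.003;m=q[b].mean(0);N=np.linalg.svd(q[b]-m)[2][2];N*=np.sign(N[2])
    return best,m.round(4),N.round(3),np.arctan2(N[0],N[2])
E
python3 - <<'E'
from h import *
c=grab('scene');print(lidfit(c));print(ctrl.state()['wrist_force'])
cv2.imwrite('pics/s2.png',cv2.resize(c['img'][90:270,160:400,::-1],None,fx=3.3,fy=3.3))
E
```

```text
(np.int64(721), array([ 0.5948, -0.1454,  0.19  ]), array([0.193, 0.002, 0.981]), np.float64(0.1938670952084217))
[ 0.3934852   0.4528714  -0.02087146]
```

View pics/s2.png

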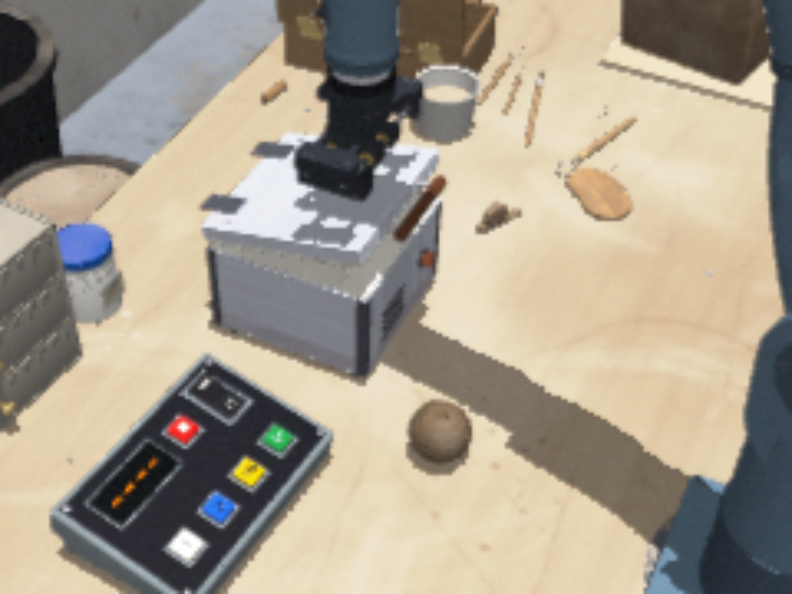

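The lid is following the fingers (plane angle 0.19, console undisturbed, tip on the lid at ~(335,175)). Continuing to the stop.

>>> jog_arm([
  [0,[-0.1,0,-0.3],0],
  [0,[-0.1,0,-0.3],0],
  [0,[-0.1,0,-0.3],0],
  [0,[-0.1,0,-0.3],0],
  [0,[-0.1,0,-0.3],0],
  [0,[-0.1,0,-0.3],0],
  [0,[-0.1,0,-0.3],0],
  [0,[0,0,-0.3],0],
  [0,[0,0,-0.3],0],
  [0,[0,0,-0.2],0],
  [0,[0,0,-0.2],0],
  [0,[0,0,0],0],
])

```text
t: 4.57
eef_pos: [0.5408, -0.1656, 0.1712]
eef_rot: [[1.0, 0.009, -0.001], [0.009, -1.0, 0.0], [-0.001, -0.0, -1.0]]
wrist_force: [0.1, 0.1, -0.2]
grip_width: 0.004
finger_force: 0.0
```

>>> jog_arm([
  [0,[0,0,-0.2],0],
  [0,[0,0,-0.1],0],
  [0,[0,0,-0.1],0],
  [0,[0,0,0],0],
])

```text
t: 4.9
eef_pos: [0.541, -0.1656, 0.1685]
eef_rot: [[1.0, 0.009, -0.0], [0.009, -1.0, -0.0], [-0.0, 0.0, -1.0]]
wrist_force: [-2.8, 0.2, 7.3]
grip_width: 0.006
finger_force: 3.8
```

>>> jog_arm([
  [0,[0,0,-0.1],0],
  [0,[0,0,0],0],
])

```text
t: 5.07
eef_pos: [0.5411, -0.1657, 0.1684]
eef_rot: [[1.0, 0.009, 0.0], [0.009, -1.0, -0.0], [0.0, 0.0, -1.0]]
wrist_force: [-5.8, 1.4, 15.8]
grip_width: 0.009
finger_force: 7.9
```

Dead stop reached at 168 mm. Lifting off and moving over the console to look.

>>> jog_arm([
  [0,[0,0,0.5],0],
  [0,[0,0,3],0],
  [0,[0,0,3],0],
  [0,[0,0,3],0],
  [0,[0,0,2],0],
  [0,[0,3,0],-0.5],
  [0,[0,3,0],-0.5],
  [0,[0,3,0],-0.5],
  [0,[0,3,0],-0.5],
  [0,[0,3,0],-0.5],
  [0,[0,3,0],-0.5],
  [0,[0,3,0],-0.5],
  [0,[0,3,0],-0.5],
  [0,[0,3,0],0],
  [0,[0,2.5,0],0],
  [0,[0,0,0],0],
  [0,[0,0,0],0],
])

```text
t: 6.48
eef_pos: [0.5408, 0.131, 0.2817]
eef_rot: [[0.998, -0.058, 0.0], [-0.058, -0.998, 0.0], [0.0, -0.0, -1.0]]
wrist_force: [0.3, -0.8, -1.0]
grip_width: 0.006
finger_force: 0.0
```

Run:
```python
from h import *
c=grab('scene');print(lidfit(c))
w=grab('wrist');print(w['xyz'],w['attitude'].round(3).tolist(),w['camera_matrix'],ctrl.state()['eef_pos'])
cv2.imwrite('pics/w1.png',cv2.resize(w['img'][:,:,::-1],(800,600)))
```

```text
(np.int64(708), array([ 0.5707, -0.1665,  0.1671]), array([ 0.001, -0.001,  1.   ]), np.float64(0.0006765591992635709))
[0.61902862 0.12515357 0.42836474] [[-0.061, -0.951, -0.302], [-0.998, 0.058, 0.018], [0.0, 0.303, -0.953]] [[297.31863964   0.         254.46653153]
 [  0.         297.31863964 191.53478819]
 [  0.           0.           1.        ]] [0.54119984 0.12811054 0.28159627]
```

View pics/w1.png

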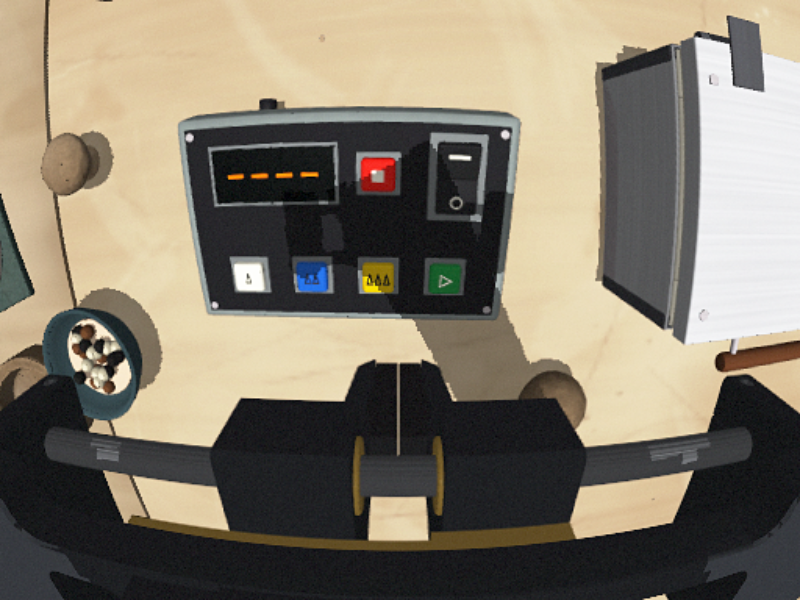

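Lid is shut (0.001 rad). Wrist view (800x600): blue key (312,276), yellow (378,278), green (444,279), red (378,175), rocker dash (460,157), ring (456,204).

Run:
```python
from h import *
w=dict(np.load('/tmp/wrist.npz'));K=w['camera_matrix']
def fw(u,v):
    u,v=u*.64-.18,v*.64-.18;z=np.median(w['range_z'][int(v+.5)-2:int(v+.5)+3,int(u+.5)-2:int(u+.5)+3])
    p=np.array([u-K[0,2],v-K[1,2]])/K[0,0];r=np.hypot(*p);d=np.array([*(p/r*np.tan(r)),1])
    return w['attitude']@(d*z)+w['xyz']
D={}
for n,(u,v) in dict(white=(249,276),blue=(312,276),yellow=(378,278),green=(444,279),red=(378,175),dash=(460,157),ring=(456,204),pan1=(345,230),pan2=(412,230),pan3=(280,232)).items():
    D[n]=fw(u,v);print(n,D[n].round(4))
y=D['white']-D['green'];print('pitch',np.linalg.norm(y)/3,'yaw',np.arctan2(-y[0],y[1]))
```

```text
white [0.5316 0.2558 0.0632]
blue [0.5277 0.2013 0.0631]
yellow [0.5223 0.1472 0.0626]
green [0.5184 0.0934 0.0631]
red [0.6062 0.1405 0.081 ]
dash [0.6165 0.0798 0.0866]
ring [0.5803 0.0827 0.0731]
pan1 [0.5637 0.1706 0.0631]
pan2 [0.5601 0.1174 0.0625]
pan3 [0.5662 0.2242 0.0622]
pitch 0.054294847643110315 yaw -0.08088597932505596
```

Positions agree with the layout (pitch 54–55 mm, red–rocker 60 mm, heights right). Moving over the rocker's far half.

>>> jog_arm([
  [0,[2.4,-1.6,-2],-0.7],
  [0,[2.4,-1.6,-2],-0.6],
  [0,[2.3,-1.6,-2],0],
  [0,[0,0,-3],0],
  [0,[0,0,-3],0],
  [0,[0,0,-3],0],
  [0,[0,0,-1.5],0],
  [0,[0,0,-0.6],0],
  [0,[0,0,0],0],
  [0,[0,0,0],0],
])

```text
t: 7.42
eef_pos: [0.6127, 0.0805, 0.1115]
eef_rot: [[0.996, -0.085, 0.001], [-0.085, -0.996, -0.0], [0.001, 0.0, -1.0]]
wrist_force: [0.0, 0.5, 0.9]
grip_width: 0.009
finger_force: 0.0
```

>>> jog_arm([
  [0,[0,0,-1],0],
  [0,[0,0,-0.8],0],
  [0,[0,0,-0.4],0],
  [0,[0,0,-0.2],0],
  [0,[0,0,-0.2],0],
  [0,[0.05,0,-0.2],0],
  [0,[0,0,0],0],
])

```text
t: 8.0
eef_pos: [0.6132, 0.0813, 0.0829]
eef_rot: [[0.997, -0.084, 0.001], [-0.084, -0.997, 0.0], [0.001, -0.0, -1.0]]
wrist_force: [1.2, 0.1, 2.3]
grip_width: 0.006
finger_force: 0.7
```

Light contact. Continue in small steps.

>>> jog_arm([
  [0,[0,0,-0.1],0],
  [0,[0.05,0,-0.1],0],
  [0,[0,0,-0.1],0],
  [0,[0,0,0],0],
])

```text
t: 8.33
eef_pos: [0.6137, 0.0814, 0.0801]
eef_rot: [[0.997, -0.083, 0.001], [-0.083, -0.997, 0.0], [0.001, -0.0, -1.0]]
wrist_force: [1.2, 0.1, 4.5]
grip_width: 0.004
finger_force: 2.1
```

>>> jog_arm([
  [0,[0,0,-0.1],0],
  [0,[0,0,-0.1],0],
  [0,[0,0,0],0],
])

```text
t: 8.58
eef_pos: [0.6139, 0.0814, 0.0796]
eef_rot: [[0.997, -0.084, 0.002], [-0.084, -0.997, -0.0], [0.002, -0.0, -1.0]]
wrist_force: [-2.9, -1.8, 17.1]
grip_width: 0.009
finger_force: 8.5
```

Bottomed out. Lifting and heading to above the blue key, with a check look.

>>> jog_arm([
  [0,[0,0,0.4],0],
  [0,[0,0,2],0],
  [0,[0,0,3],0],
  [0,[0,0,3],0],
  [0,[-1.8,2.4,1.2],0],
  [0,[-1.8,2.4,1.2],0],
  [0,[-1.8,2.4,1.2],0],
  [0,[-1.9,2.4,0],0],
  [0,[-1.9,2.4,0],0],
  [0,[0,0,0],0],
  [0,[0,0,0],0],
])

```text
t: 9.5
eef_pos: [0.519, 0.2031, 0.1973]
eef_rot: [[0.997, -0.079, -0.002], [-0.079, -0.997, 0.0], [-0.002, 0.0, -1.0]]
wrist_force: [0.3, -1.1, 0.1]
grip_width: 0.008
finger_force: 0.0
```

Run:
```python
from h import *
w=grab('wrist');print(ctrl.state()['eef_pos'])
cv2.imwrite('pics/w2.png',cv2.resize(w['img'][:,:,::-1],(800,600)))
```

```text
[0.5202222  0.20144141 0.19725685]
```

View pics/w2.png

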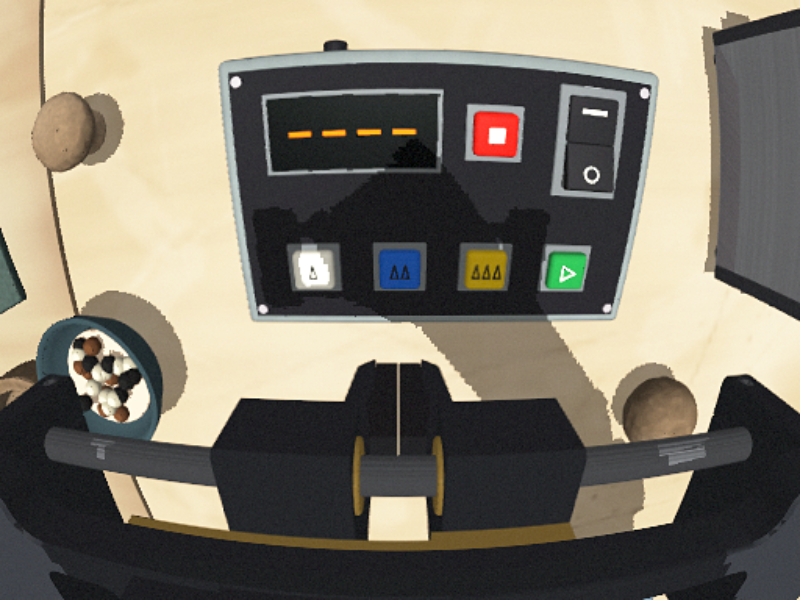

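Rocker now shows the ring half (592,174) standing up. Blue key at (400,271), green (567,270). I verify with depth.

Run:
```python
from h import *
w=dict(np.load('/tmp/wrist.npz'));K=w['camera_matrix']
def fw(u,v):
    u,v=u*.64-.18,v*.64-.18;z=np.median(w['range_z'][int(v+.5)-1:int(v+.5)+2,int(u+.5)-1:int(u+.5)+2])
    p=np.array([u-K[0,2],v-K[1,2]])/K[0,0];r=np.hypot(*p);d=np.array([*(p/r*np.tan(r)),1])
    return w['attitude']@(d*z)+w['xyz']
for n,(u,v) in dict(white=(313,271),blue=(400,271),yellow=(485,271),green=(567,270),red=(496,134),d0=(595,100),dash=(595,113),d2=(595,130),r0=(591,150),ring=(592,174),r2=(590,185),pan=(440,210)).items(): print(n,fw(u,v).round(4))
```

```text
white [0.5307 0.2566 0.0632]
blue [0.5259 0.202  0.0624]
yellow [0.5218 0.1484 0.0624]
green [0.5188 0.0933 0.0629]
red [0.6064 0.1414 0.0804]
d0 [0.6265 0.0795 0.0816]
dash [0.6187 0.0796 0.0805]
d2 [0.6085 0.0792 0.0783]
r0 [0.5963 0.0813 0.0758]
ring [0.5818 0.0823 0.0784]
r2 [0.5751 0.0838 0.0784]
pan [0.5623 0.1747 0.0625]
```

Rocker is on (far half parallel to the panel, near half tilted up), console unmoved. Pressing blue.

>>> jog_arm([
  [0,[0,0,-3],0],
  [0,[0,0,-3],0],
  [0,[0,0,-3],0],
  [0,[0,0,-2],0],
  [0,[0,0,-1],0],
  [0,[0,0,-0.5],0],
  [0,[0,0,-0.3],0],
  [0,[0,0,-0.2],0],
  [0,[0,0,-0.2],0],
  [0,[0,0,0],0],
])

```text
t: 10.38
eef_pos: [0.5216, 0.2015, 0.0664]
eef_rot: [[0.997, -0.084, 0.001], [-0.084, -0.997, 0.0], [0.001, -0.001, -1.0]]
wrist_force: [-0.3, 0.0, 0.6]
grip_width: 0.005
finger_force: 0.0
```

>>> jog_arm([
  [0,[0,0,-0.2],0],
  [0,[0,0,-0.2],0],
  [0,[0.05,0,-0.2],0],
  [0,[0,0,-0.1],0],
  [0,[0,0,0],0],
])

```text
t: 10.8
eef_pos: [0.5223, 0.2016, 0.059]
eef_rot: [[0.997, -0.084, 0.001], [-0.084, -0.997, 0.0], [0.001, -0.001, -1.0]]
wrist_force: [1.2, -0.8, 3.9]
grip_width: 0.005
finger_force: 1.7
```

>>> jog_arm([
  [0,[0,0,-0.1],0],
  [0,[0,0,-0.05],0],
  [0,[0,0,0],0],
])

```text
t: 11.05
eef_pos: [0.5225, 0.2016, 0.0578]
eef_rot: [[0.997, -0.084, 0.002], [-0.084, -0.997, 0.001], [0.002, -0.001, -1.0]]
wrist_force: [2.0, -0.5, 6.3]
grip_width: 0.008
finger_force: 2.8
```

Blue fully down (6 N). Lift and move to green.

>>> jog_arm([
  [0,[0,0,0.3],0],
  [0,[0,0,1],0],
  [0,[0,0,2.9],0],
  [0,[-0.2,-2.7,0],0],
  [0,[-0.2,-2.7,0],0],
  [0,[-0.2,-2.7,0],0],
  [0,[-0.2,-2.7,0],0],
  [0,[0,0,0],0],
  [0,[0,0,-1.5],0],
  [0,[0,0,-1.1],0],
  [0,[0,0,-0.5],0],
  [0,[0,0,-0.2],0],
  [0,[0,0,0],0],
  [0,[0,0,0],0],
])

```text
t: 12.22
eef_pos: [0.5135, 0.0938, 0.0663]
eef_rot: [[0.997, -0.083, -0.0], [-0.083, -0.997, 0.0], [-0.0, -0.0, -1.0]]
wrist_force: [-0.9, -0.4, 0.5]
grip_width: 0.007
finger_force: 0.0
```

>>> jog_arm([
  [0,[0,0,-0.2],0],
  [0,[0,0,-0.2],0],
  [0,[0.05,0,-0.2],0],
  [0,[0,0,-0.15],0],
  [0,[0,0,-0.05],0],
  [0,[0,0,0],0],
])

```text
t: 12.72
eef_pos: [0.5148, 0.0936, 0.0585]
eef_rot: [[0.997, -0.083, 0.001], [-0.083, -0.997, 0.0], [0.001, -0.001, -1.0]]
wrist_force: [2.1, 0.1, 4.3]
grip_width: 0.008
finger_force: 1.9
```

>>> jog_arm([
  [0,[0,0,-0.1],0],
  [0,[0,0,0],0],
])

```text
t: 12.88
eef_pos: [0.515, 0.0936, 0.0578]
eef_rot: [[0.997, -0.083, 0.002], [-0.083, -0.997, 0.0], [0.002, -0.001, -1.0]]
wrist_force: [0.4, -0.2, 8.0]
grip_width: 0.004
finger_force: 3.8
```

Green fully down. Lifting clear and checking.

>>> jog_arm([
  [0,[0,0,0.3],0],
  [0,[0,0,2],0],
  [0,[0,0,3],0],
  [0,[0,0,3],0],
  [0,[0,0,3],0],
  [0,[0,0,3],0],
  [0,[0,0,0],0],
  [0,[0,0,0],0],
])

```text
t: 13.55
eef_pos: [0.5144, 0.0933, 0.2013]
eef_rot: [[0.996, -0.084, 0.002], [-0.084, -0.996, 0.0], [0.002, -0.0, -1.0]]
wrist_force: [0.9, 0.1, -0.7]
grip_width: 0.006
finger_force: 0.0
```

Run:
```python
from h import *
w=grab('wrist');print(ctrl.state()['eef_pos'],lidfit(grab('scene')))
cv2.imwrite('pics/w3.png',cv2.resize(w['img'][:,:,::-1],(800,600)))
```

```text
[0.513395   0.09305186 0.19989036] (np.int64(468), array([ 0.5593, -0.1848,  0.1673]), array([ 0.001, -0.   ,  1.   ]), np.float64(0.001352681714373614))
```

View pics/w3.png

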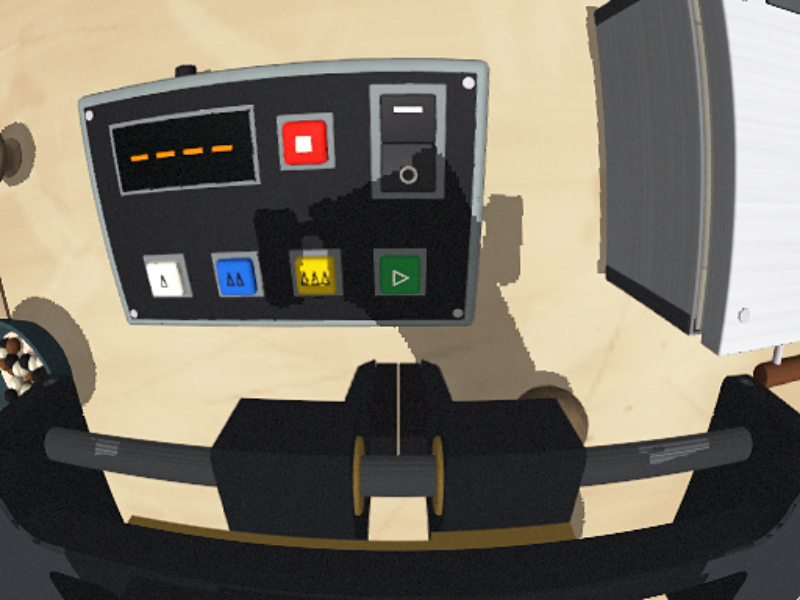

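All keys are up, the rocker's ring half (408,175) stands up (on), the lid is shut, and nothing has moved.

```bash
python3 -c "
from workcell import ctrl
print(ctrl.finish_job())"
```

```text
the job is handed in; nothing more can be done
None
```

The job is handed in: the lid is fully shut, the rocker is on, then blue and green were each pressed once in that order, and nothing looked out of place afterwards; the brief peak was about 17 N on the rocker and 16 N on the lid at their end stops.

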